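Draw a walnut from the desk dispenser and lift it with tongs

ROBOT

A 6-joint arm with a two-finger parallel gripper is mounted at the origin on the work surface. World frame = base frame: x ahead of the robot, y to its left, z up, the work surface at z = 0. Lengths are in mm, angles in rad, forces in N, time in s.
With the tool pointing down it reaches from about 375 to 900 mm from the base axis. Payload 3.1 kg.
Tool frame: the origin (TCP) lies where the fingers leave the gripper's body, on its centre line; the fingertips stand nose_length ahead of it and the grasp point (between the pads) lies 51 mm ahead of it (nose_length is the distance from the TCP to the fingertips, in mm); z points along the fingers, y is the line along which they close (so a half turn about z gives the same grasp; the last joint's range is limited). The gripper opens to 87 mm and grips with 3 to 60 N. Pads are 19 mm wide; open, the fingers measure 117 mm over their backs; the gripper's body (75 mm by 190 mm) begins 51 mm behind the grasp point.
Start: joints at [-1.494, 0.527, 1.433, -0, 1.181, -0.178], TCP at [157.557, -604.792, 292.248] pointing down, gripper open.
Joint ranges: [-3.08, 3.08], [-0.75, 2.2], [0.22, 2.44], [-1.43, 4.57], [0, 2.65], [-2.85, 2.85]. Speed limits (rad/s): [2.79, 2.79, 3.14, 3.14, 3.14, 3.14].

INTERFACE

Orientations are given as [roll, pitch, yaw] about the fixed x, y, z axes, in that order (R = Rz(yaw) Ry(pitch) Rx(roll)).
In Python, from station import * gives the robot as it stands.
- The arm moves only by the tool play_rows, never from a script. Its argument "plan" is a list of rows, each a list of 3 entries, a list of its own where there are three numbers: the shift along the tool's x, y, z in mm, then the turn, a rotation vector about the tool's x, y, z in degrees, then the finger opening in mm, from 0 to 87. A call has 1 to 12 rows; each row shifts and turns the commanded pose from where the row before left it, along the tool's axes as they then stand; what a row does not reach is not made up. A row lasts 1/12 s, in which the tool goes at most 41.7 mm and 7.16 degrees, less where a joint would pass 70% of its speed; a pose out of reach is approached as far as the arm can. A call with a gripper value outside its range is refused whole. The fingers move at their own pace and stop on an object; "grip_force" is the grip in N (left out, the last holds). Time passes only in rows, so rows that do not move let the fingers close. It gives the time, the measured TCP pose, the force, the opening and the grip force at its end, in the units of the state.
- get_obs(): the state, without advancing time (a new reading comes with each control period).
- grab_frame(name): name is "scene" or "top" or "wrist"; returns a dict with "image" (480x640x3 uint8, red, green, blue), "mtx" (3x3 intrinsics, pixels), "rvec" (rotation vector, rad) and "tvec" (3), from world to camera coordinates, as OpenCV has them; the wrist camera has in their place "mount" (4x4, takes a point from camera to tool coordinates, whose origin is the TCP and whose axes are the flange's). Camera axes: x right, y down, z forward; pixel columns grow to the right and rows downward; lengths in mm; the calibration is good to about 2 mm. A picture is of the moment at which its call begins: read the wrist's pose just before it. There is no depth.
- hand_in(): hands the job in; it is judged then, once.
Trained networks look in a picture, given as the dict that the camera call returned (one of the last four; its "shot" number tells which), for a name from the list of things; names that differ only in an ending like _2 or _b are one class to them, and where a whole thing is asked for, a point or a joint stands for the part that bears it (a point fixed in the world has none). Each returns a list of dicts, best first, with "confidence" (0 to 1); they miss things now and then, are a little off and sometimes report something else, mostly with a low value. They report only what shows in the picture. A call takes as long as a camera call.
- outline_of(picture, thing): "mask" (480x640 bool, what is visible of it) and "position" ([column, row] in pixels, amid what is visible of it).
- pinpoint(picture, thing): "position" ([column, row] in pixels: a listed point, or the origin of a listed thing).
The state is a dict: "t": time; "qpos": joint angles; "qvel": joint speeds; "effort": joint torques, N m; "eef_pos": TCP position; "orientation": TCP orientation; "ft_force": force on the tool from outside, world axes, zero at the start; "ft_torque": the same for the moment, N m; "grip_width": finger opening in mm; "grip_force": force on a finger pad.
Only numpy, scipy, OpenCV 4.12 (cv2) and the standard library are available. Lean on these libraries where they do the work, as an engineer would, in place of code of your own. Each camera call takes 0.05 s, during which the arm holds its last target. There are 200 camera calls.

TASK

Get one walnut out of the white snack dispenser: pull its black knob all the way out so that the nut drops into the steel dish, then push the knob fully home again. Then pick up the kitchen tongs from their wooden rest, close them on the walnut and lift it well clear of the dispenser, at least 15 cm above the desk, and finish while still holding it there in the tongs. Only the tongs may touch the nut, never the robot itself, and leave the other things on the desk where they are.

Things in the scene. Friction and masses are not known exactly. Their poses are not given: they have to be found in the camera images.
- dispenser: White snack dispenser, clear jar of nuts on top, fixed. Housing 130 deep (x) x 200 wide x 110 high mm; the jar, to 234 mm high, stands 32 mm behind the front face. Origin: desk level under the middle of the front face. Own x points from the face into the housing, y left. In front of the face on the right (y -0.09 to 0, x -0.085 to -0.005) is the steel catch dish, rim below 29 mm.
- knob (a point): Centre of the black cylindrical slide knob, 28 mm diameter, 22 mm long, axis along the dispenser's x, on a 10 mm rod; 79 mm above the desk, 51 mm in front of the face when home, 50 mm left of the dispenser's middle. Pinch it from above with the fingers left and right of it. Moves with the slide.
- slide (a joint): Slide: 0 fully home, 0.075 m fully out (stop), moving along the dispenser's own -x. An over-centre detent resists with up to about 6 N in the first half of the stroke either way, then snaps on to the end. Its bottomless pocket carries the nut past the front face, where it drops into the dish; the slide passes 6 mm above it. While out, the slide covers the dish.
- dish (a point): Lowest point (centre) of the catch dish, a steel funnel 80 x 90 mm sloping 8 degrees; 22 mm above the desk, 45 mm in front of the dispenser's face, 45 mm right of its middle. The nut settles here, centre 17 mm higher. On the robot's side a stop tab 22 mm wide (narrower than the nut), to 46 mm above the desk, stands 24 to 30 mm before this point: let the tongs' arms pass either side of it.
- walnut: The walnut, a brown ball of 34 mm diameter, about 20 g; origin at its centre. Starts hidden in the slide's pocket inside the dispenser. (Those in the jar are stock and cannot be taken.)
- tongs: Steel tongs lying on their side, 120 g, arms closing horizontally. Origin: hinge pin at the back, underside. x: hinge to jaws, 216 mm. Arms sprung open: 62 mm wide over the black grip patches, 70 mm between jaws. The spring takes 9 N at the patches to start, 13 N at the nut: squeeze with 20 N. At 56 mm over the patches they are held, jaws 58 mm apart; at 45 mm the jaws hold the nut.
- tongs_grip (a point): Point midway between the black grip patches (32 mm long, 26 mm high, on the arms' outer faces), x 0.095 from the hinge, near the centre of mass, mid-height of the arms; 40 mm above the desk at the start. Grip here from above, across both arms.
- tongs_jaws (a point): Point midway between the jaws, x 0.203 from the hinge (108 mm ahead of tongs_grip), mid-height of the jaws. Jaw plates are 16 mm high and 26 mm long along the tongs.
- rest: Wooden tongs rest fixed to the desk: 6 mm base plate 190 x 100 mm with two crossbars, tops 30 mm above the desk, at x 0.03 and 0.17. Origin at desk level right under the tongs' hinge at the start; x along the tongs.
- mug: White mug, 80 mm across, 95 mm high, origin under its centre. Bystander.
- pencup: Dark steel cup, 76 mm across, 100 mm high, origin under its centre. Bystander.
- jar: Glass jar with steel cap, 72 mm across, 90 mm high, origin under its centre. Bystander.
- stapler: Black stapler, 125 x 32 mm, 48 mm high, origin under its centre, long along x. Bystander.
- calculator: Grey pocket calculator lying flat, 125 x 75 mm, 13 mm high, origin under its centre. Bystander.
- tape: Roll of tape lying flat, 72 mm across, 24 mm high, origin under its centre. Bystander.
- dumbbell: 1 kg black dumbbell lying down, 130 mm long (x), 60 mm high, origin under its centre. Bystander.

How it is judged:
By the outcome, as a careful person would: the job done as asked, in the order asked, and still so for the second after the job is handed in, while the arm keeps its last pose, push and grip.
It also fails if it takes over 64 s, if anything falls off the work surface, if the arm or the gripper's body presses on something with over 40 N, if the wrist force passes 120 N, or if a joint passes its speed limit or range.

## Working session

There is one attempt and no reset: what is moved stays moved. The work goes in short steps, Python scripts to look and compute and a tool call to move; the robot and the scene stay as the last step left them, time stands still between calls to the robot, and variables do not carry over. Pictures are saved under pics/ and viewed, at most 15 in all, crops included, and the job is handed in when it is done.

Besides the shell and the picture viewer there is one more tool, called after ">>>" as name(argument=value, ...), one argument or row to a line, values as JSON. play_rows: Moves the arm, as the interface text tells. Its arguments: {"type":"object","properties":{"plan":{"type":"array","items":{"type":"array"}},"grip_force":{"type":"number"}},"required":["plan"]}

```bash
mkdir -p pics; cat > h.py <<'E'
from station import *
import numpy as np, cv2
from scipy.spatial.transform import Rotation as R
def cam(p, obs=None):
    """K, R, t world->cam"""
    if 'mount' in p:
        o=obs; T=np.eye(4); T[:3,:3]=R.from_euler('xyz',o['orientation']).as_matrix(); T[:3,3]=o['eef_pos']
        M=np.linalg.inv(T@np.array(p['mount'])); return np.array(p['mtx']),M[:3,:3],M[:3,3]
    return np.array(p['mtx']),cv2.Rodrigues(np.array(p['rvec'],float))[0],np.array(p['tvec'],float).ravel()
def ray(c,px):
    K,Rm,t=c; d=Rm.T@np.linalg.solve(K,[px[0],px[1],1]); return -Rm.T@t,d/np.linalg.norm(d)
def onz(c,px,z):
    o,d=ray(c,px); return o+d*(z-o[2])/d[2]
def tri(rs):
    A=0;b=0
    for o,d in rs:
        P=np.eye(3)-np.outer(d,d);A=A+P;b=b+P@o
    x=np.linalg.solve(A,b); return x,[float(np.linalg.norm((np.eye(3)-np.outer(d,d))@(x-o))) for o,d in rs]
def proj(c,X):
    K,Rm,t=c; v=K@(Rm@np.asarray(X,float)+t); return v[:2]/v[2]
def save(p,n): cv2.imwrite('pics/'+n+'.png',cv2.cvtColor(p['image'],cv2.COLOR_RGB2BGR))
E
python3 - <<'E'
from h import *
np.set_printoptions(precision=1,suppress=True)
S=grab_frame('scene');T=grab_frame('top')
save(S,'s0');save(T,'t0')
cv2.imwrite('pics/both.png',cv2.cvtColor(cv2.resize(np.vstack([S['image'],T['image']]),(400,600)),cv2.COLOR_RGB2BGR))
cs,ct=cam(S),cam(T)
print(get_obs())
for n in ['dispenser','knob','dish','tongs','tongs_grip','tongs_jaws','rest','mug','pencup','jar','stapler','calculator','tape','dumbbell']:
    a=pinpoint(S,n);b=pinpoint(T,n)
    print(n,[(np.round(x['position']),round(x['confidence'],2)) for x in a[:2]],[(np.round(x['position']),round(x['confidence'],2)) for x in b[:2]])
    if a and b: print('   ',*tri([ray(cs,a[0]['position']),ray(ct,b[0]['position'])]))
    elif b: print('   top z0',onz(ct,b[0]['position'],0))
    elif a: print('   scene z0',onz(cs,a[0]['position'],0))
E
```

```text
{'t': 0.1, 'qpos': array([-1.5,  0.5,  1.4, -0. ,  1.2, -0.2]), 'qvel': array([-0., -0., -0.,  0., -0., -0.]), 'effort': array([ -0. , -44.1, -17.7,   0.1,   0.1,  -0. ]), 'eef_pos': array([ 157.5, -604.3,  291.4]), 'orientation': array([-3.1, -0. ,  0.3]), 'ft_force': array([ 0.2, -0.5, -0.3]), 'ft_torque': array([ 0.,  0., -0.]), 'grip_force': 0.0, 'grip_width': 87.02552514447889}
dispenser [(array([346., 290.]), 0.6), (array([444., 243.]), 0.59)] [(array([293., 213.]), 0.73)]
    [627.3  49.9  -8.5] [1.5088675772277211, 1.5088675772276825]
knob [(array([375., 262.]), 0.42), (array([334., 202.]), 0.3)] [(array([273., 226.]), 0.92), (array([308., 227.]), 0.31)]
    [572.6 100.9  84.9] [2.6412614001056367, 2.641261400105724]
dish [(array([337., 263.]), 0.92)] [(array([307., 227.]), 0.87)]
    [582.4   3.   27.8] [2.6272750170861108, 2.62727501708603]
tongs [(array([259., 197.]), 0.86)] [(array([422., 269.]), 0.93), (array([352., 304.]), 0.51)]
    [ 465.4 -324.8   29.4] [1.066124603595307, 1.0661246035952616]
tongs_grip [(array([258., 203.]), 0.66), (array([235., 214.]), 0.65)] [(arr
[... 816 characters left out ...]
  -5.3] [4.189393414560903, 4.1893934145607234]
stapler [(array([260., 204.]), 0.67), (array([443., 242.]), 0.55)] [(array([227., 306.]), 0.96)]
    [517.9  12.1 305.9] [233.6644663935406, 233.66446639354066]
calculator [(array([334., 200.]), 0.77), (array([490., 272.]), 0.65)] [(array([350., 306.]), 0.64)]
    [ 357.7 -120.2   15.4] [1.4524454548530359, 1.4524454548529777]
tape [(array([240., 286.]), 0.97)] [(array([226., 302.]), 0.74), (array([382., 169.]), 0.51)]
    [590.9  33.3 162.4] [285.9097024373584, 285.90970243735865]
dumbbell [(array([204., 202.]), 0.73)] [(array([477., 247.]), 0.74), (array([164., 230.]), 0.42)]
    [ 534.2 -492.6   -7.1] [0.5619265957973539, 0.5619265957976025]
```

View pics/s0.png

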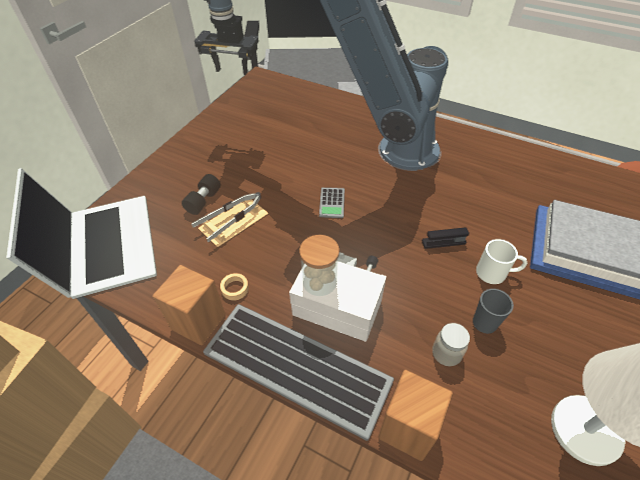

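View pics/t0.png

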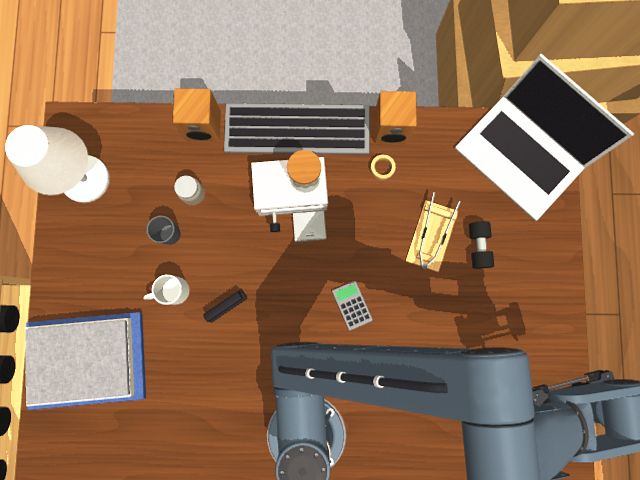

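Scene view: the dispenser is at about (338,290) with its knob at (372,262); the tongs lie on the rest around (230,218). Top view: front face edge runs (253,215)–(327,207), with the knob at (275,226) and the dish at (308,227). The tongs' hinge is at (424,266) and the jaws at about (441,200).

```bash
cat >> h.py <<'E'
def go(pos,yaw,o=None):
    """shift (tool frame now) and turn to a tool-down pose with tool-x heading yaw (deg)"""
    o=o or get_obs(); A=R.from_euler('xyz',o['orientation']); B=R.from_euler('xyz',[180,0,yaw],degrees=True)
    print('eul',np.round(np.degrees(o['orientation']),1),'shift',np.round(A.inv().apply(np.array(pos)-o['eef_pos']),1),'rotvec',np.round(np.degrees((A.inv()*B).as_rotvec()),2))
E
python3 - <<'E'
from h import *
np.set_printoptions(precision=3,suppress=True)
o=get_obs();print(nose_length if 'nose_length' in globals() else None)
print(o['qpos'],o['orientation'],R.from_euler('xyz',o['orientation']).as_matrix())
W=grab_frame('wrist');print(W['mount'],W['mtx'])
go([440,-330,330],17);go([440,-330,330],-163)
E
```

```text
69.7
[-1.494  0.528  1.433 -0.     1.181 -0.178] [-3.142  0.     0.255] [[ 0.968  0.252 -0.   ]
 [ 0.252 -0.968  0.   ]
 [-0.    -0.    -1.   ]]
[[ -0.001  -0.962  -0.271  74.689]
 [  1.     -0.     -0.001   0.618]
 [  0.001  -0.271   0.962 -93.254]
 [  0.      0.      0.      1.   ]] [[337.538   0.    318.918]
 [  0.    337.538 250.988]
 [  0.      0.      1.   ]]
eul [180.    0.   14.6] shift [ 342.6 -194.8  -37.7] rotvec [ 0.   0.  -2.4]
eul [180.    0.   14.6] shift [ 342.6 -194.8  -37.7] rotvec [  0.   -0.  177.6]
```

>>> play_rows(
  plan=[
    [[39, -10, -4], [0, 0, 3.5], 87],
    [[39, -10, -4], [0, 0, 3.5], 87],
    [[39, -10, -4], [0, 0, 3.5], 87],
    [[39, -10, -4], [0, 0, 3.5], 87],
    [[39, -10, -4], [0, 0, 3.5], 87],
    [[39, -10, -4], [0, 0, 3.5], 87],
    [[39, -10, -4], [0, 0, 3.5], 87],
    [[39, -10, -4], [0, 0, 3.5], 87],
    [[39, -10, -4], [0, 0, 3.5], 87],
    [[39, -10, -4], [0, 0, 0], 87],
    [[0, 0, 0], [0, 0, 0], 87],
    [[0, 0, 0], [0, 0, 0], 87],
  ],
)

```text
t: 2.55
eef_pos: [545.6, -513.2, 331.5]
orientation: [3.141, 0.0, -0.291]
ft_force: [0.2, 0.3, -1.2]
grip_width: 86.7
grip_force: 0.0
```

```bash
python3 - <<'E'
from h import *
np.set_printoptions(precision=3,suppress=True)
o=get_obs();print(o['eef_pos'],np.degrees(o['orientation']),o['qpos'])
W=grab_frame('wrist');save(W,'w1');c=cam(W,o)
for n in ['tongs','tongs_grip','tongs_jaws','rest']:
    for x in pinpoint(W,n)[:2]: print(n,x['position'],x['confidence'],onz(c,x['position'],{'tongs':30,'rest':0}.get(n,40)))
go([480,50,340],4)
E
```

```text
[ 545.61  -513.154  331.463] [179.989   0.013 -16.696] [-0.903  0.676  1.029 -0.     1.436  0.959]
tongs [195.3, 315.7] 0.96 [ 473.538 -325.688   30.   ]
rest [201.7, 310.0] 0.68 [ 468.077 -321.52     0.   ]
eul [-180.     0.1  -17. ] shift [-224.2 -521.7   -7.4] rotvec [ -0.03   0.05 -21.01]
```

View pics/w1.png

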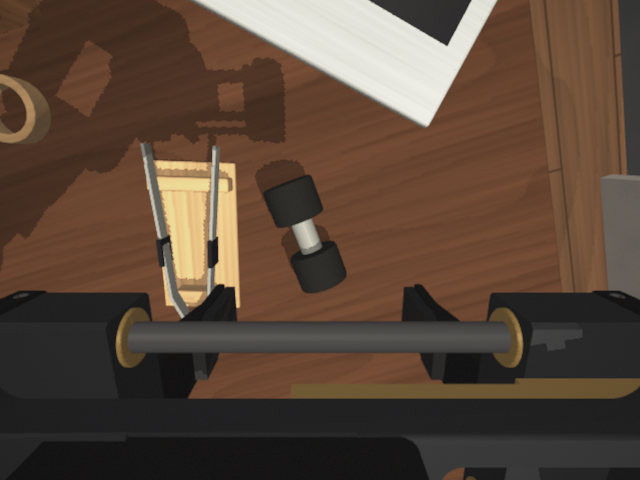

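The wrist view shows the tongs with patches at (164,250) and (212,252), and jaw tips at (148,148) and (216,150). The hinge is half hidden behind a finger at about (190,315), and the dumbbell is at (305,235).

>>> play_rows(
  plan=[
    [[-27, -30, 0], [0, 0, 0], 87],
    [[-27, -30, 0], [0, 0, 0], 87],
    [[-27, -30, 0], [0, 0, 0], 87],
    [[-27, -30, 0], [0, 0, 0], 87],
    [[0, 0, 0], [0, 0, 0], 87],
    [[0, 0, 0], [0, 0, 0], 87],
  ],
)

```text
t: 3.3
eef_pos: [472.6, -365.5, 332.6]
orientation: [-3.14, 0.002, -0.295]
ft_force: [1.8, -1.2, -0.6]
grip_width: 86.8
grip_force: 0.0
```

```bash
python3 - <<'E'
from h import *
np.set_printoptions(precision=2,suppress=True)
o=get_obs();print(o['eef_pos'],np.degrees(o['orientation']),o['qpos'])
W=grab_frame('wrist');save(W,'w2');c=cam(W,o)
for n in ['tongs','tongs_grip','tongs_jaws','rest']:
    for x in pinpoint(W,n)[:2]: print(n,x['position'],x['confidence'],onz(c,x['position'],{'tongs':30,'rest':0}.get(n,40)))
go([480,50,340],4)
np.save('o2.npy',[o['eef_pos'],o['orientation']])
E
```

```text
[ 472.63 -365.48  332.57] [-179.93    0.12  -16.91] [-0.85  0.45  1.46 -0.    1.24  1.02]
tongs [286.7, 232.1] 0.82 [ 470.68 -324.12   30.  ]
rest [288.8, 226.4] 0.64 [ 471.41 -324.25    0.  ]
eul [179.9  -0.1 -17. ] shift [-118.2 -402.7   -8. ] rotvec [  0.09  -0.09 -20.98]
```

View pics/w2.png

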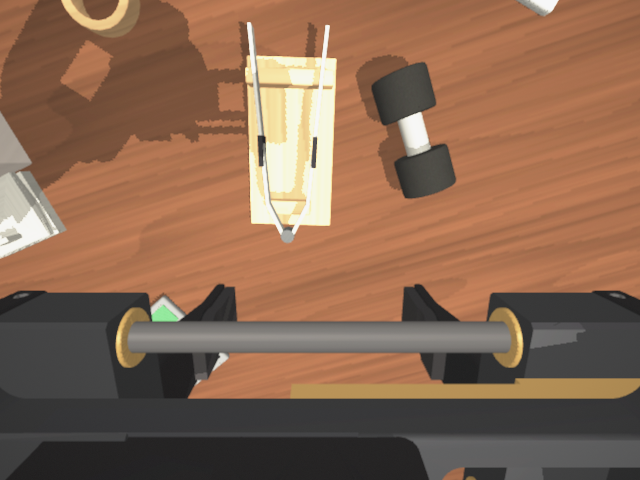

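Second wrist view: hinge pin at (288,237), grip patches at (262,150) and (314,152), jaw tips at (250,24) and (327,26). Next I'm moving on to the dispenser.

>>> play_rows(
  plan=[
    [[0, 0, 0], [0, 0, -7], 87],
    [[0, 0, 0], [0, 0, -7], 87],
    [[0, 0, 0], [0, 0, -7], 87],
    [[0, -37, 0], [0, 0, 0], 87],
    [[0, -37, 0], [0, 0, 0], 87],
    [[0, -37, 0], [0, 0, 0], 87],
    [[0, -37, 0], [0, 0, 0], 87],
    [[0, -37, 0], [0, 0, 0], 87],
    [[0, -37, 0], [0, 0, 0], 87],
    [[0, -37, 0], [0, 0, 0], 87],
    [[0, -37, 0], [0, 0, 0], 87],
    [[-30, -37, 0], [0, 0, 0], 87],
  ],
)

```text
t: 4.55
eef_pos: [429.9, -41.9, 333.1]
orientation: [3.14, -0.007, 0.072]
ft_force: [2.2, -0.1, 0.6]
grip_width: 86.9
grip_force: 0.0
```

>>> play_rows(
  plan=[
    [[0, 0, 0], [0, 0, 0], 87],
    [[0, 0, 0], [0, 0, 0], 87],
  ],
)

```text
t: 4.72
eef_pos: [424.9, -41.2, 332.3]
orientation: [-3.142, 0.0, 0.074]
ft_force: [1.5, 0.0, -0.4]
grip_width: 87.0
grip_force: 0.0
```

```bash
cat >> h.py <<'E'
def look(names,tag,sv=True):
    o=get_obs();W=grab_frame('wrist');c=cam(W,o)
    if sv: save(W,tag)
    print(tag,np.round(o['eef_pos'],1),np.round(np.degrees(o['orientation']),2))
    d={'c':c}
    for n in names:
        r=pinpoint(W,n)
        if r: d[n]=np.array(r[0]['position']);print(n,d[n],round(r[0]['confidence'],2))
    np.save(tag+'.npy',d,allow_pickle=True); return d
E
python3 - <<'E'
from h import *
np.set_printoptions(precision=1,suppress=True)
class D(dict):pass
W=grab_frame('wrist')
c1=cam(W,{'eef_pos':[545.61,-513.154,331.463],'orientation':np.radians([179.989,.013,-16.696])})
e,r=np.load('o2.npy');c2=cam(W,{'eef_pos':e,'orientation':r})
for n,a,b in [('pL',(164,250),(262,150)),('pR',(212,252),(314,152)),('jL',(148,145),(250,23)),('jR',(216,147),(327,25)),('hinge',(195.3,315.7),(286.7,232.1))]:
    print(n,*tri([ray(c1,a),ray(c2,b)]))
look(['dispenser','knob','dish'],'w3')
E
```

```text
pL [ 567.4 -329.5   42. ] [0.07391853924454633, 0.07391853924466911]
pR [ 549.  -383.    42.8] [0.01644440990499355, 0.016444409904930894]
jL [ 683.1 -359.4   41.3] [2.055248045337235, 2.055248045337253]
jR [ 658.6 -431.1   45.7] [1.1486554023978288, 1.1486554023979365]
hinge [ 470.3 -322.9   23.7] [0.9438214108275064, 0.9438214108274589]
w3 [426.3 -42.5 332.6] [179.9  -0.1   4.2]
dispenser [250.7  35.6] 0.64
knob [183.   67.7] 0.71
dish [292.7  70.9] 0.7
```

View pics/w3.png

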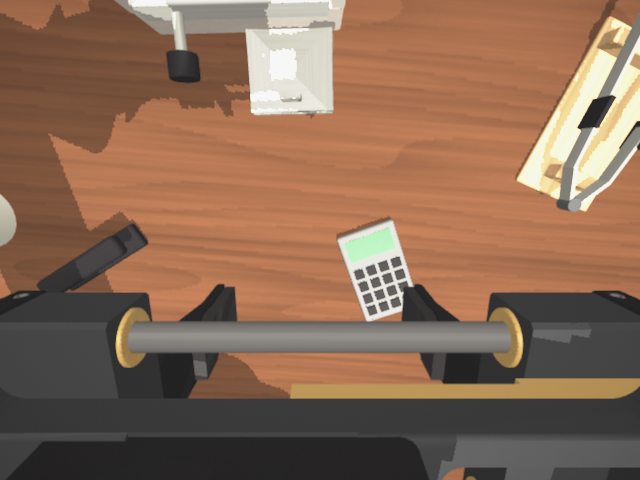

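Wrist view at the dispenser: knob at (183,66), dish (250–332, 28–115) with centre about (291,71). The dish front edge is tilted about 2° from the tool, so dispenser yaw is about 6°.

>>> play_rows(
  plan=[
    [[13, -40, 0], [0, 0, 0], 87],
    [[12, -40, 0], [0, 0, 0], 87],
    [[0, -20, 0], [0, 0, 0], 87],
    [[0, 0, 0], [0, 0, 0], 87],
    [[0, 0, 0], [0, 0, 0], 87],
  ],
)

```text
t: 5.38
eef_pos: [443.7, 58.7, 332.1]
orientation: [3.141, 0.0, 0.073]
ft_force: [-0.1, -0.6, -0.5]
grip_width: 86.8
grip_force: 0.0
```

```bash
python3 - <<'E'
from h import *
np.set_printoptions(precision=1,suppress=True)
b=look(['dispenser','knob','dish'],'w4');a=np.load('w3.npy',allow_pickle=True).item()
P={}
for n in ['dispenser','knob','dish']:
    if n in b: P[n],e=tri([ray(a['c'],a[n]),ray(b['c'],b[n])]);print(n,P[n],e)
E
```

```text
w4 [443.7  58.7 332.1] [180.    0.    4.2]
dispenser [341.5  61.3] 0.65
knob [292.   97.5] 0.94
dish [381.6  95.7] 0.88
dispenser [621.5  45.9   7.3] [0.7324123098265124, 0.732412309826693]
knob [569.4  92.6  82. ] [0.646867764347129, 0.6468677643469768]
dish [588.9  -2.   12.2] [0.72161442469978, 0.7216144246995742]
```

View pics/w4.png

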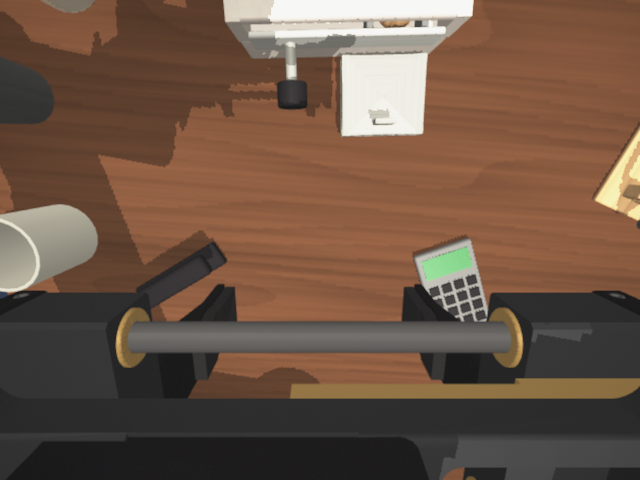

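Knob at (292,94), dish (340–427, 53–135), front top edge (227,22)–(472,14). That agrees with a yaw of about 6°. Next I'll fit the dispenser pose.

```bash
python3 - <<'E'
from h import *
from scipy.optimize import least_squares
np.set_printoptions(precision=1,suppress=True)
a=np.load('w3.npy',allow_pickle=True).item();b=np.load('w4.npy',allow_pickle=True).item()
S=grab_frame('scene');T=grab_frame('top')
L={'dispenser':(0,0,0),'knob':(-51,50,79),'dish':(-45,-45,22)}
ob=[]
for d in (a,b):
    for n in L: ob.append((d['c'],d[n],L[n]))
ob+= [(b['c'],(472,13.5),(0,-100,110)),(b['c'],(227,22),(0,100,110)),(cam(T),(253,215),(0,100,110)),(cam(T),(327,207),(0,-100,110)),(cam(T),(307,227),L['dish']),(cam(S),(337,263),L['dish']),(cam(T),(274,226),L['knob']),(cam(S),(372,262),L['knob'])]
def X(p,l): c,s=np.cos(p[2]),np.sin(p[2]);return [p[0]+c*l[0]-s*l[1],p[1]+s*l[0]+c*l[1],l[2]]
f=lambda p:np.concatenate([(proj(c,X(p,l))-x) for c,x,l in ob])
r=least_squares(f,[625,47,.1],loss='soft_l1');p=r.x
print(p[:2],np.degrees(p[2]));print(f(p).reshape(-1,2))
for n in L: print(n,np.array(X(p,L[n])))
k=np.array(X(p,L['knob'])); go([k[0],k[1],130],np.degrees(p[2]))
E
```

```text
[626.4  47.7] 5.553916511315655
[[-0.4 -2.1]
 [ 1.2 -0. ]
 [-1.5  1.5]
 [-1.4 -3.9]
 [ 0.5 -1.7]
 [ 0.9  0.7]
 [-0.5  2.4]
 [-1.5  0.9]
 [ 1.3 -5.8]
 [ 0.3 -4. ]
 [ 2.2 -1. ]
 [-1.2  2. ]
 [ 0.9  1.8]
 [-0.6 -0.8]]
dispenser [626.4  47.7   0. ]
knob [570.8  92.5  79. ]
dish [586.   -1.4  22. ]
eul [180.  -0.   4.] shift [129.7 -25.8 202.3] rotvec [ 0.  -0.  -1.6]
```

>>> play_rows(
  plan=[
    [[32.5, -6.5, 0], [0, 0, -0.8], 64],
    [[32.5, -6.5, 20], [0, 0, -0.8], 64],
    [[32.5, -5.5, 40], [0, 0, 0], 64],
    [[32.2, -4, 40], [0, 0, 0], 64],
    [[0, 0, 40], [0, 0, 0], 64],
    [[0, 0, 30], [0, 0, 0], 64],
    [[0, 0, 20], [0, 0, 0], 64],
    [[0, 0, 12], [0, 0, 0], 64],
    [[0, 0, 0], [0, 0, 0], 64],
    [[0, 0, 0], [0, 0, 0], 64],
  ],
)

```text
t: 6.52
eef_pos: [558.0, 89.1, 145.2]
orientation: [-3.141, 0.001, 0.098]
ft_force: [0.3, 0.3, 0.2]
grip_width: 64.0
grip_force: 0.0
```

```bash
python3 - <<'E'
from h import *
o=get_obs();print(o['eef_pos'],o['ft_force'],o['grip_width']);go([570.8,92.5,130],5.7)
W=grab_frame('wrist');save(W,'w5');print([(x['position'],x['confidence']) for x in pinpoint(W,'knob')])
print(proj(cam(W,o),[570.8,92.5,79]))
E
```

```text
[557.95203663  89.05601669 145.18366389] [0.31022926 0.32188707 0.18571708] 63.973320119367685
eul [-1.8e+02  1.0e-01  5.6e+00] shift [13.1 -2.2 15.2] rotvec [-0.01  0.08 -0.06]
[([315.1, 283.8], 0.89)]
[313.91138714 282.65863169]
```

>>> play_rows(
  plan=[
    [[13, -2, 0], [0, 0, 0], 64],
    [[0, 0, 15], [0, 0, 0], 64],
    [[0, 0, 0], [0, 0, 0], 20],
    [[0, 0, 0], [0, 0, 0], 20],
    [[0, 0, 0], [0, 0, 0], 20],
    [[0, 0, 0], [0, 0, 0], 20],
    [[0, 0, 0], [0, 0, 0], 20],
    [[0, 0, 0], [0, 0, 0], 20],
    [[0, 0, 0], [0, 0, 0], 20],
  ],
  grip_force=45,
)

```text
t: 7.37
eef_pos: [570.8, 93.3, 131.1]
orientation: [-3.141, -0.001, 0.099]
ft_force: [0.1, 0.1, 1.6]
grip_width: 26.9
grip_force: 45.0
```

>>> play_rows(
  plan=[
    [[-8, 0, 0], [0, 0, 0], 20],
    [[-8, 0, 0], [0, 0, 0], 20],
    [[-8, 0, 0], [0, 0, 0], 20],
    [[-8, 0, 0], [0, 0, 0], 20],
    [[-8, 0, 0], [0, 0, 0], 20],
    [[-8, 0, 0], [0, 0, 0], 20],
    [[-8, 0, 0], [0, 0, 0], 20],
    [[-8, 0, 0], [0, 0, 0], 20],
    [[-8, 0, 0], [0, 0, 0], 20],
    [[-5, 0, 0], [0, 0, 0], 20],
    [[0, 0, 0], [0, 0, 0], 20],
    [[0, 0, 0], [0, 0, 0], 20],
  ],
)

```text
t: 8.37
eef_pos: [495.7, 86.1, 131.1]
orientation: [-3.141, -0.005, 0.098]
ft_force: [3.9, 7.0, -0.7]
grip_width: 26.9
grip_force: 45.0
```

```bash
python3 - <<'E'
from h import *
np.set_printoptions(precision=2,suppress=True)
o=get_obs();print(o['eef_pos'],o['ft_force'],o['grip_width'])
for n in ('wrist','top','scene'):
    W=grab_frame(n);save(W,'p_'+n)
    for t in ('knob','walnut'): print(n,t,[(x['position'],round(x['confidence'],2)) for x in pinpoint(W,t)][:2])
E
```

```text
[495.71  86.11 131.15] [ 3.94  7.04 -0.71] 26.877200378526034
wrist knob [([320.6, 319.2], 0.86)]
wrist walnut [([502.4, 145.7], 0.68)]
top knob []
top walnut [([310.6, 224.3], 0.65)]
scene knob [([380.9, 240.5], 0.58)]
scene walnut []
```

>>> play_rows(
  plan=[
    [[-3, 0, 0], [0, 0, 0], 20],
    [[0, 0, 0], [0, 0, 0], 20],
    [[0, 0, 0], [0, 0, 0], 20],
    [[0, 0, 0], [0, 0, 0], 20],
  ],
)

```text
t: 9.15
eef_pos: [495.3, 86.0, 131.2]
orientation: [-3.141, -0.011, 0.098]
ft_force: [8.0, 8.4, -5.9]
grip_width: 27.1
grip_force: 45.0
```

View pics/p_wrist.png

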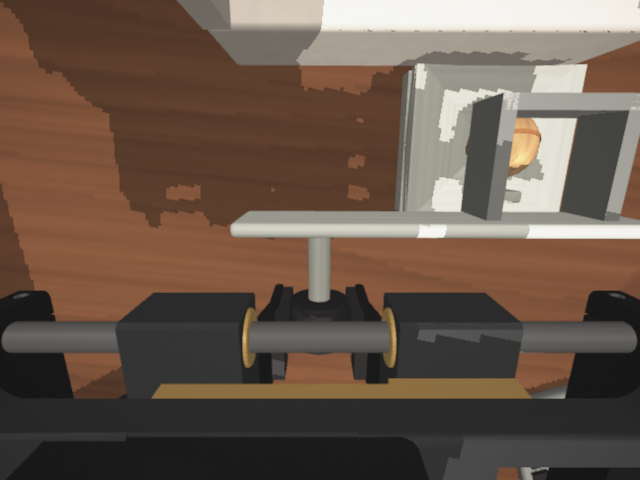

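The slide is at its stop: 75.5 mm travelled, the last 3 mm command moved nothing, and the nut is visible in the dish at (515,143). I'll push it home.

>>> play_rows(
  plan=[
    [[8, -1, 0], [0, 0, 0], 20],
    [[8, 0, 0], [0, 0, 0], 20],
    [[8, 0, 0], [0, 0, 0], 20],
    [[8, 0, 0], [0, 0, 0], 20],
    [[8, 0, 0], [0, 0, 0], 20],
    [[8, 0, 0], [0, 0, 0], 20],
    [[8, 0, 0], [0, 0, 0], 20],
    [[8, 0, 0], [0, 0, 0], 20],
    [[8, 0, 0], [0, 0, 0], 20],
    [[8, 0, 0], [0, 0, 0], 20],
    [[4, 0, 0], [0, 0, 0], 20],
    [[0, 0, 0], [0, 0, 0], 20],
  ],
)

```text
t: 10.15
eef_pos: [571.4, 93.6, 131.0]
orientation: [3.141, 0.011, 0.101]
ft_force: [-5.6, -4.8, 11.7]
grip_width: 27.0
grip_force: 45.0
```

>>> play_rows(
  plan=[
    [[1, 0, 0], [0, 0, 0], 20],
    [[0, 0, 0], [0, 0, 0], 20],
    [[0, 0, 0], [0, 0, 0], 20],
  ],
)

```text
t: 10.4
eef_pos: [571.5, 93.6, 131.0]
orientation: [3.141, 0.012, 0.101]
ft_force: [-6.0, -4.8, 11.6]
grip_width: 26.7
grip_force: 45.0
```

>>> play_rows(
  plan=[
    [[-3, 0, 0], [0, 0, 0], 64],
    [[0, 0, 0], [0, 0, 0], 64],
    [[0, 0, 0], [0, 0, 0], 64],
    [[0, 0, 0], [0, 0, 0], 64],
    [[0, 0, -20], [0, 0, 0], 64],
    [[0, 0, -40], [0, 0, 0], 64],
    [[0, 0, -40], [0, 0, 0], 64],
    [[0, 0, -40], [0, 0, 0], 64],
    [[-30, 0, -25], [0, 0, 0], 64],
    [[-40, 0, 0], [0, 0, 0], 64],
    [[-40, 0, 0], [0, 0, 0], 64],
    [[0, 0, 0], [0, 0, 0], 64],
  ],
)

```text
t: 11.4
eef_pos: [451.2, 84.1, 293.6]
orientation: [-3.139, 0.018, 0.101]
ft_force: [-2.7, 0.4, -0.9]
grip_width: 64.3
grip_force: 0.0
```

```bash
python3 - <<'E'
from h import *
np.set_printoptions(precision=2,suppress=True)
o=get_obs();print(o['eef_pos'],o['ft_force'],o['grip_width'])
W=grab_frame('wrist');save(W,'w6');T=grab_frame('top');c=cam(W,o)
for t,z in (('knob',79),('walnut',39),('dish',22)): print(t,[(x['position'],round(x['confidence'],2),onz(c,x['position'],z)) for x in pinpoint(W,t)][:2],'top',[(x['position'],round(x['confidence'],2),onz(cam(T),x['position'],z)) for x in pinpoint(T,t)][:1])
print(proj(c,[570.8,92.5,79]))
go([500,-310,298],-19.8)
E
```

```text
[451.25  84.1  293.6 ] [-2.74  0.44 -0.85] 64.30616382815377
knob [([324.6, 92.7], 0.56, array([572.46,  91.79,  79.  ]))] top [([275.6, 224.3], 0.58, array([580.58,  90.7 ,  79.  ]))]
walnut [([426.5, 98.2], 0.63, array([583.16,  -4.17,  39.  ]))] top [([309.2, 224.3], 0.65, array([588.13,  -1.82,  39.  ]))]
dish [([422.5, 92.4], 0.92, array([590.68,  -3.92,  22.  ]))] top [([308.8, 225.8], 0.68, array([586.5 ,  -0.39,  22.  ]))]
[323.55  94.78]
eul [180.   -0.    5.7] shift [ -3.8 394.8  -2.3] rotvec [-0.   -0.04 25.5 ]
```

View pics/w6.png

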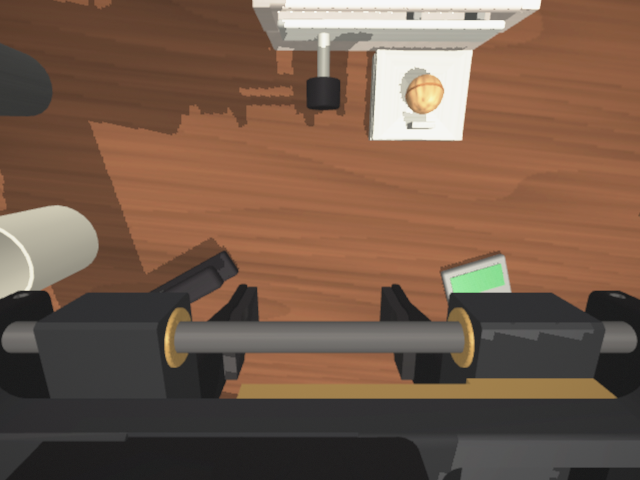

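The knob is home at (323,93) and the walnut sits in the dish at (425,95). Now the tongs.

>>> play_rows(
  plan=[
    [[-5, 41, 0], [0, 0, 0], 85],
    [[-5, 41, 0], [0, 0, 0], 85],
    [[-5, 41, 0], [0, 0, 0], 85],
    [[-5, 41, 0], [0, 0, 0], 85],
    [[0, 41, 0], [0, 0, 0], 85],
    [[0, 41, 0], [0, 0, 0], 85],
    [[0, 41, 0], [0, 0, 0], 85],
    [[0, 41, 0], [0, 0, 0], 85],
    [[0, 41, 0], [0, 0, 0], 85],
    [[0, 41, 0], [0, 0, 0], 85],
    [[0, 0, 0], [0, 0, 7], 85],
    [[0, 0, 0], [0, 0, 7], 85],
  ],
)

```text
t: 12.8
eef_pos: [484.5, -330.4, 295.0]
orientation: [3.141, -0.001, -0.154]
ft_force: [-0.5, -0.1, -0.0]
grip_width: 85.4
grip_force: 0.0
```

>>> play_rows(
  plan=[
    [[0, 0, 0], [0, 0, 7], 85],
    [[0, 0, 0], [0, 0, 4.5], 85],
    [[0, 0, 0], [0, 0, 0], 85],
    [[0, 0, 0], [0, 0, 0], 85],
  ],
)

```text
t: 13.13
eef_pos: [484.3, -327.0, 295.3]
orientation: [-3.141, 0.0, -0.343]
ft_force: [-0.3, 0.1, 0.2]
grip_width: 85.0
grip_force: 0.0
```

```bash
python3 - <<'E'
from h import *
np.set_printoptions(precision=2,suppress=True)
o=get_obs();print(o['eef_pos'],o['qpos'])
W=grab_frame('wrist');save(W,'w7');c=cam(W,o)
P=[onz(c,x,z) for x,z in []]
for t,z in (('tongs',30),('tongs_grip',40),('tongs_jaws',40)): print(t,[(x['position'],round(x['confidence'],2),onz(c,x['position'],z)) for x in pinpoint(W,t)][:2])
print('expected', proj(c,[567.4,-329.5,45]),proj(c,[549,-383,45]))
go([559,-355.5,150],-19.8)
E
```

```text
[ 484.33 -327.04  295.3 ] [-0.79  0.47  1.53 -0.    1.14  1.13]
tongs [([322.7, 241.4], 0.64, array([ 468.37, -325.68,   30.  ]))]
tongs_grip [([207.9, 362.0], 0.4, array([ 377.94, -149.33,   40.  ]))]
tongs_jaws [([320.7, 239.7], 0.59, array([ 473.25, -325.05,   40.  ]))]
expected [292.6  151.24] [350.58 150.46]
eul [-180.     0.   -19.7] shift [ 80.2   1.9 145.6] rotvec [-0.    0.01  0.07]
```

View pics/w7.png

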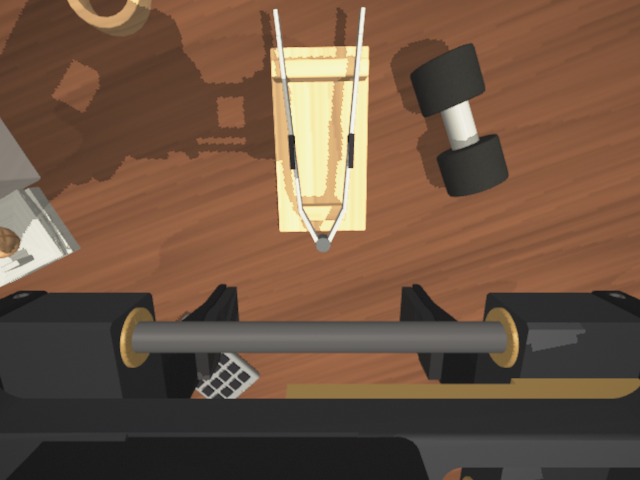

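Patches are at (293,152) and (350,151), exactly where predicted, with the hinge at (322,243) and tips at (276,10) and (363,9). I'll descend.

>>> play_rows(
  plan=[
    [[40, 1.5, 0], [0, 0, -0.5], 85],
    [[39.5, 1.3, 0], [0, 0, 0], 85],
    [[0, 0, 40], [0, 0, 0], 85],
    [[0, 0, 40], [0, 0, 0], 85],
    [[0, 0, 40], [0, 0, 0], 85],
    [[0, 0, 35], [0, 0, 0], 85],
    [[0, 0, 25], [0, 0, 0], 85],
    [[0, 0, 15], [0, 0, 0], 85],
    [[0, 0, 9], [0, 0, 0], 85],
    [[0, 0, 0], [0, 0, 0], 85],
    [[0, 0, 0], [0, 0, 0], 85],
  ],
)

```text
t: 14.25
eef_pos: [558.3, -356.1, 92.0]
orientation: [3.141, -0.0, -0.336]
ft_force: [0.5, -0.3, 0.1]
grip_width: 85.2
grip_force: 0.0
```

>>> play_rows(
  plan=[
    [[0, 0, 1], [0, 0, 0], 56],
    [[0, 0, 0], [0, 0, 0], 56],
    [[0, 0, 0], [0, 0, 0], 56],
    [[0, 0, 0], [0, 0, 0], 56],
    [[0, 0, 0], [0, 0, 0], 56],
    [[0, 0, 0], [0, 0, 0], 56],
    [[0, 0, 0], [0, 0, 0], 56],
    [[0, 0, 0], [0, 0, 0], 56],
  ],
  grip_force=20,
)

```text
t: 14.92
eef_pos: [558.5, -356.2, 91.7]
orientation: [3.141, -0.002, -0.337]
ft_force: [-0.3, 0.6, 4.5]
grip_width: 56.8
grip_force: 12.3
```

>>> play_rows(
  plan=[
    [[0, 0, -5], [0, 0, 0], 55.5],
    [[0, 0, -10], [0, 0, 0], 55.5],
    [[0, 0, -15], [0, 0, 0], 55.5],
    [[0, 0, -20], [0, 0, 0], 55.5],
    [[0, 0, -20], [0, 0, 0], 55.5],
    [[0, 0, -20], [0, 0, 0], 55.5],
    [[0, 0, -15], [0, 0, 0], 55.5],
    [[0, 0, -10], [0, 0, 0], 55.5],
    [[0, 0, -5], [0, 0, 0], 55.5],
    [[0, 0, 0], [0, 0, 0], 55.5],
    [[0, 0, 0], [0, 0, 0], 55.5],
  ],
)

```text
t: 15.83
eef_pos: [557.6, -355.6, 210.2]
orientation: [-3.141, 0.001, -0.337]
ft_force: [-0.1, 0.0, -1.6]
grip_width: 55.9
grip_force: 10.3
```

```bash
python3 - <<'E'
from h import *
np.set_printoptions(precision=2,suppress=True)
o=get_obs();print(o['eef_pos'],o['ft_force'],o['ft_torque'],o['grip_width'],o['grip_force'])
W=grab_frame('wrist');save(W,'w8')
S=grab_frame('scene');T=grab_frame('top')
for n,p in (('scene',S),('top',T)): print(n,[(x['position'],x['confidence']) for x in pinpoint(p,'tongs_jaws')][:1])
E
```

```text
[ 557.56 -355.65  210.22] [-0.12  0.03 -1.59] [ 0.09  0.03 -0.09] 55.85807504205238 10.265108942985535
scene [([191.7, 200.6], 0.69)]
top [([453.8, 188.8], 0.38)]
```

View pics/w8.png

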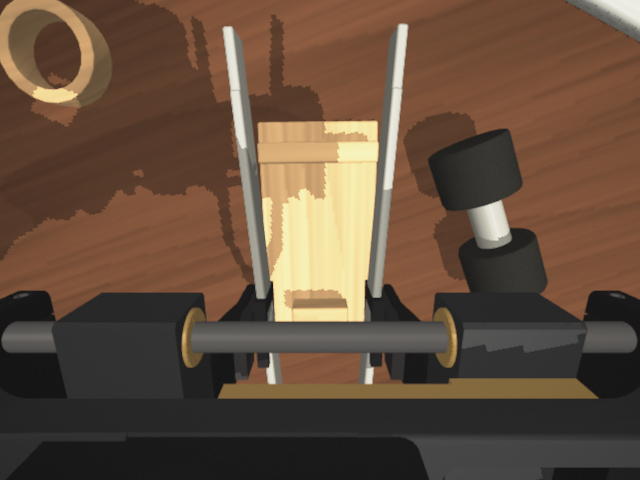

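The tongs are held level with jaw tips at (229,28) and (403,26), and the rest is empty below. I'll turn and carry them to the dish.

>>> play_rows(
  plan=[
    [[0, 0, 0], [0, 0, -2], 55.5],
    [[0, 0, 0], [0, 0, -4], 55.5],
    [[0, 0, 0], [0, 0, -5], 55.5],
    [[0, 0, 0], [0, 0, -5], 55.5],
    [[0, 0, 0], [0, 0, -5], 55.5],
    [[-5, 0, 0], [0, 0, -3.9], 55.5],
    [[-12, 0, 0], [0, 0, 0], 55.5],
    [[-14, -5, 0], [0, 0, 0], 55.5],
    [[-10, -10, 0], [0, 0, 0], 55.5],
    [[-5, -18, 0], [0, 0, 0], 55.5],
    [[0, -25, 0], [0, 0, 0], 55.5],
    [[0, -30, 0], [0, 0, 0], 55.5],
  ],
)

```text
t: 17.08
eef_pos: [503.2, -273.1, 210.4]
orientation: [3.141, -0.0, 0.095]
ft_force: [0.8, 0.6, -1.4]
grip_width: 55.5
grip_force: 10.3
```

>>> play_rows(
  plan=[
    [[0, -30, 0], [0, 0, 0], 55.5],
    [[0, -30, 0], [0, 0, 0], 55.5],
    [[0, -30, 0], [0, 0, 0], 55.5],
    [[0, -30, 0], [0, 0, 0], 55.5],
    [[0, -30, 0], [0, 0, 0], 55.5],
    [[0, -30, 0], [0, 0, 0], 55.5],
    [[0, -30, 0], [0, 0, 0], 55.5],
    [[0, -25, 0], [0, 0, 0], 55.5],
    [[0, -17, 0], [0, 0, 0], 55.5],
    [[0, -9, 0], [0, 0, 0], 55.5],
    [[0, 0, 0], [0, 0, 0], 55.5],
    [[0, 0, 0], [0, 0, 0], 55.5],
  ],
)

```text
t: 18.08
eef_pos: [478.5, -13.0, 210.7]
orientation: [3.141, -0.001, 0.099]
ft_force: [0.3, 0.7, -0.5]
grip_width: 55.6
grip_force: 10.3
```

```bash
python3 - <<'E'
from h import *
np.set_printoptions(precision=2,suppress=True)
o=get_obs();print(o['eef_pos'],o['grip_width'],o['grip_force'])
go([478,-13,150],5.6)
W=grab_frame('wrist');save(W,'w9');c=cam(W,o)
T=grab_frame('top');S=grab_frame('scene')
P=[[x for x in pinpoint(p,'tongs_jaws')[:1]] for p in (S,T)];print(P)
if all(P): print(tri([ray(cam(q),x[0]['position']) for q,x in zip((S,T),P)]))
for t,z in (('walnut',39),('tongs_jaws',160)): print(t,[(x['position'],round(x['confidence'],2),onz(c,x['position'],z)) for x in pinpoint(W,t)][:2])
E
```

```text
[478.53 -12.97 210.73] 55.647378410175385 10.266512290108949
eul [180.   -0.    5.7] shift [-0.6 -0.1 60.7] rotvec [ 0.04 -0.03  0.05]
[[{'position': [339.4, 226.6], 'confidence': 0.8}], [{'position': [311.8, 224.3], 'confidence': 0.64}]]
(array([567.37,  -7.71, 159.51]), [3.5260168467842816, 3.5260168467842594])
walnut [([315.7, 108.2], 0.77, array([586.06,  -0.44,  39.  ]))]
tongs_jaws []
```

View pics/w9.png

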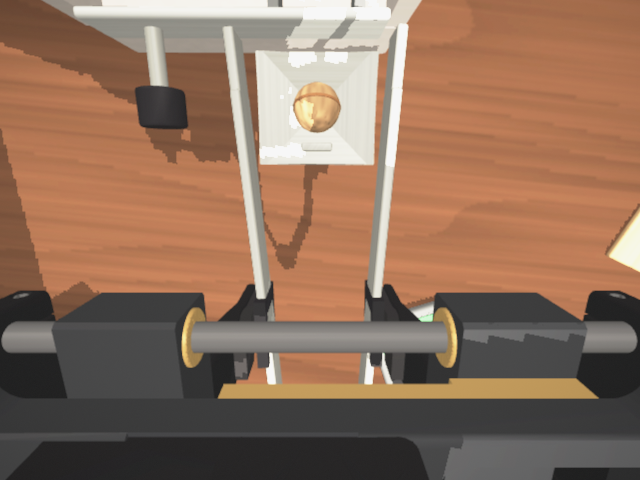

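Nut at (316,106) is centred between the jaws, whose tips are at (230,28) and (403,27). Triangulated jaw height is 159.5 mm, so there is no droop. I'll descend straight around it.

>>> play_rows(
  plan=[
    [[0, -1, 8], [0, 0, 0], 55.5],
    [[0, 0, 15], [0, 0, 0], 55.5],
    [[0, 0, 20], [0, 0, 0], 55.5],
    [[0, 0, 20], [0, 0, 0], 55.5],
    [[0, 0, 18], [0, 0, 0], 55.5],
    [[0, 0, 13], [0, 0, 0], 55.5],
    [[0, 0, 10], [0, 0, 0], 55.5],
    [[0, 0, 7], [0, 0, 0], 55.5],
    [[0, 0, 5], [0, 0, 0], 55.5],
    [[0, 0, 0], [0, 0, 0], 55.5],
    [[0, 0, 0], [0, 0, 0], 55.5],
  ],
)

```text
t: 19.35
eef_pos: [478.2, -11.8, 94.8]
orientation: [3.141, -0.0, 0.098]
ft_force: [0.0, -0.0, -1.6]
grip_width: 56.0
grip_force: 10.3
```

```bash
python3 - <<'E'
from h import *
np.set_printoptions(precision=2,suppress=True)
o=get_obs();print(o['eef_pos'],o['ft_force'],o['grip_width'],o['grip_force'])
W=grab_frame('wrist');save(W,'w10');c=cam(W,o)
for t,z in (('walnut',39),('knob',79)): print(t,[(x['position'],round(x['confidence'],2),onz(c,x['position'],z)) for x in pinpoint(W,t)][:2])
a,b=R.from_euler('xyz',o['orientation']),o['eef_pos']
print('jaw centre px',proj(c,b+a.apply([108,0,51])))
E
```

```text
[478.21 -11.8   94.83] [ 0.04 -0.02 -1.59] 55.9634424207946 10.265748538076878
walnut [([317.8, 67.3], 0.65, array([586.38,  -1.21,  39.  ]))]
knob []
jaw centre px [317.75  66.02]
```

View pics/w10.png

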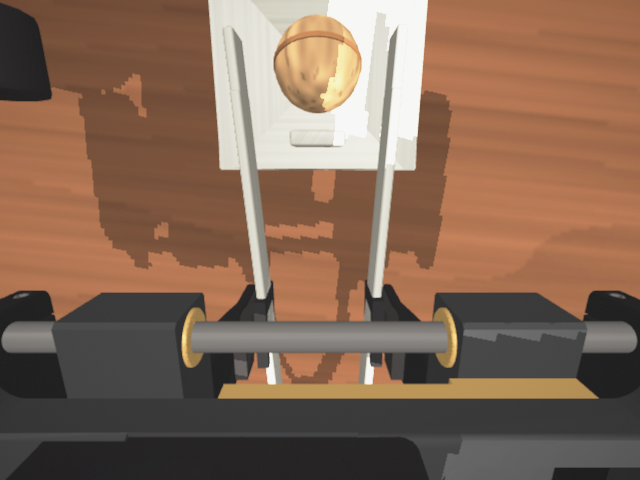

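The nut at (317,64) lies between the jaws, and the projected jaw centre is (318,66). I'll lower 3 mm and close.

>>> play_rows(
  plan=[
    [[0, 0, 3], [0, 0, 0], 55.5],
    [[0, 0, 0], [0, 0, 0], 52],
    [[0, 0, 0], [0, 0, 0], 49],
    [[0, 0, 0], [0, 0, 0], 46],
    [[0, 0, 0], [0, 0, 0], 43],
    [[0, 0, 0], [0, 0, 0], 40],
    [[0, 0, 0], [0, 0, 0], 40],
    [[0, 0, 0], [0, 0, 0], 40],
    [[0, 0, 0], [0, 0, 0], 40],
    [[0, 0, 0], [0, 0, 0], 40],
    [[0, 0, 0], [0, 0, 0], 40],
  ],
  grip_force=21,
)

```text
t: 20.42
eef_pos: [478.0, -11.8, 91.7]
orientation: [3.142, -0.0, 0.098]
ft_force: [0.4, 0.8, -0.4]
grip_width: 45.2
grip_force: 21.0
```

>>> play_rows(
  plan=[
    [[0, 0, -3], [0, 0, 0], 40],
    [[0, 0, -7], [0, 0, 0], 40],
    [[0, 0, -12], [0, 0, 0], 40],
    [[0, 0, -17], [0, 0, 0], 40],
    [[0, 0, -20], [0, 0, 0], 40],
    [[0, 0, -20], [0, 0, 0], 40],
    [[0, 0, -20], [0, 0, 0], 40],
    [[0, 0, -20], [0, 0, 0], 40],
    [[0, 0, -20], [0, 0, 0], 40],
    [[0, 0, -20], [0, 0, 0], 40],
    [[0, 0, -17], [0, 0, 0], 40],
    [[0, 0, -12], [0, 0, 0], 40],
  ],
)

```text
t: 21.42
eef_pos: [477.9, -11.7, 282.0]
orientation: [3.141, -0.002, 0.098]
ft_force: [0.3, -0.8, -0.9]
grip_width: 45.2
grip_force: 21.0
```

>>> play_rows(
  plan=[
    [[-4, 0, -6], [0, 0, 0], 40],
    [[-10, 0, 0], [0, 0, 0], 40],
    [[-15, 0, 0], [0, 0, 0], 40],
    [[-15, 0, 0], [0, 0, 0], 40],
    [[-10, 0, 0], [0, 0, 0], 40],
    [[-4, 0, 0], [0, 0, 0], 40],
    [[0, 0, 0], [0, 0, 0], 40],
    [[0, 0, 0], [0, 0, 0], 40],
    [[0, 0, 0], [0, 0, 0], 40],
    [[0, 0, 0], [0, 0, 0], 40],
  ],
)

```text
t: 22.25
eef_pos: [421.1, -17.6, 285.8]
orientation: [3.141, -0.001, 0.098]
ft_force: [-0.3, -0.5, -2.1]
grip_width: 44.9
grip_force: 21.0
```

```bash
python3 - <<'E'
from h import *
np.set_printoptions(precision=2,suppress=True)
o=get_obs();print(o['t'],o['eef_pos'],o['ft_force'],o['grip_width'],o['grip_force'])
W=grab_frame('wrist');save(W,'w11');c=cam(W,o);S=grab_frame('scene');T=grab_frame('top')
for p,c in ((W,c),(S,cam(S)),(T,cam(T))): print([(x['position'],round(x['confidence'],2)) for x in pinpoint(p,'walnut')][:2],[(x['position'],round(x['confidence'],2)) for x in pinpoint(p,'knob')][:1],proj(c,[570.8,92.5,79]))
cv2.imwrite('pics/fin.png',cv2.cvtColor(np.hstack([cv2.resize(W['image'],(400,300)),cv2.resize(S['image'][130:370,180:500],(400,300))]),cv2.COLOR_RGB2BGR))
E
```

```text
22.25 [421.1  -17.58 285.75] [-0.32 -0.5  -2.09] 44.85092670613134 20.999909355305135
[([314.1, 66.5], 0.82)] [([197.9, 44.7], 0.68)] [197.87  44.03]
[([347.7, 198.0], 0.49), ([449.5, 350.0], 0.46)] [([370.1, 262.1], 0.57)] [371.44 261.18]
[([306.5, 234.3], 0.73)] [([273.8, 225.6], 0.66)] [274.87 227.77]
```

View pics/fin.png

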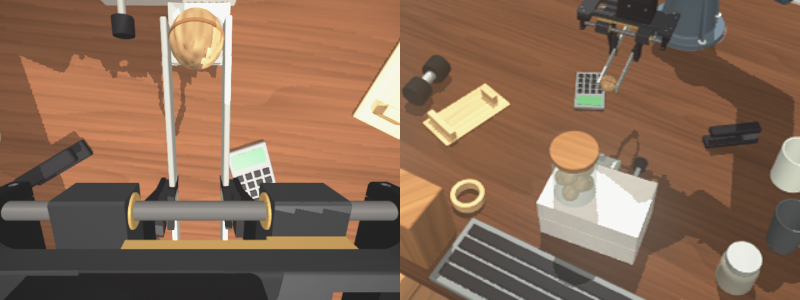

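The walnut is held in the jaws at about 235 mm, clear of the dispenser; the knob is home and nothing else has moved.

```bash
python3 -c "from station import *;print(hand_in())"
```

```text
the job is handed in; nothing more can be done
None
```

I handed the job in at about 22 s: the nut was dispensed, the knob pushed fully home, and the walnut held in the tongs about 235 mm above the desk, clear of the dispenser; the judge's verdict was not shown.

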